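# Shut the valve of an open air outlet and cap it

### The job

One outlet of the compressed-air manifold has no fitting on it: close its valve by turning the bar handle clockwise until you feel it seat, and nip it up snugly without forcing it. Then slide the loose dust cap all the way down onto that bare spigot and let go. The neighbouring valves and outlets are live, so do not touch them, and leave everything else on the bench where it is.

Things in the scene. Friction and masses are not known exactly. Their poses are not given: they have to be found in the camera images.
- manifold: Air manifold fixed to the bench: aluminium block 112 mm deep (x) by 290 wide (y), top 50 mm high; origin on the bench under its centre. Gauge at its +y end (to 200 mm, 112 high), supply cock at its -y end (to 265 mm). Five stations 50 mm apart along y, each with an upright outlet spigot 32 mm in front (-x, to the robot) and a stop valve with a black bar handle 32 mm behind (+x).
- open_outlet: The station to be shut and capped: the only one with a bare spigot, one of the three middle stations. Origin on the block's top face, midway between its spigot and its valve; axes as the manifold's.
- handle_grip (a point): Centre of that valve's bar handle, on its upright axis, 45 mm above the block top. Bar 14 mm thick (x here, level), 36 long (y here, level), 22 tall; an 11 mm stalk below; steel bonnet 32 mm across begins 25 mm below this point. Equal handles stand 50 mm to either side along block y: fingers have room only within about 55 degrees of block x. Its x starts 29 to 43 degrees anticlockwise of block +x.
- handle (a joint): Turn of that handle, rad, growing clockwise seen from above (closing); starts at 0 to 0.25. A steady drag of 0.06 N m (so a torque read at standstill may be 0.06 off) until the spindle meets its elastic seat somewhere from 0.55 to 1.40 (hidden, differs each time); from there torque rises 5 N m per rad. Snug: 0.07 to 0.18 N m of seat torque. Under 0.04 leaks, over 0.25 is spoilt. Drag holds it when left, with up to 0.06 N m on the seat.
- spigot_foot (a point): On the axis of the bare brass spigot, at its foot, on top of its hexagonal shoulder (27 mm over corners), 10 mm above the block top. Spigot 16 mm in diameter, 22 mm tall above this point, tapered over the last 4 mm. Neighbours' caps (29 mm across, 34 mm tall over the same height) stand 50 mm to the sides along block y; its own valve handle 64 mm behind.
- cap_center (a point): Centre of the loose dust cap: ribbed grey plastic, 29 mm across, 34 mm tall, standing on the bench open end down, this point 17 mm above its rim. Bore 19 mm wide, 24 mm deep. Home on a spigot its rim rests on the shoulder: this point 17 mm above spigot_foot. Best held about 7 mm above this point, so that fingertips clear bench and shoulder.
- outlet_a: Neighbouring station with a fitted dust cap, at the +y end of the row, with its own bar handle. Origin on the block's top face midway between its spigot and its valve. Not to be touched.
- outlet_b: Neighbouring station with a steel quick coupler (29 mm across, 36 mm tall) on its spigot, with its own bar handle. Origin on the block's top face midway between its spigot and its valve. Not to be touched.
- outlet_c: Neighbouring station with a fitted dust cap, with its own bar handle. Origin on the block's top face midway between its spigot and its valve. Not to be touched.
- outlet_d: Neighbouring station with a fitted dust cap, at the -y end of the row, with its own bar handle. Origin on the block's top face midway between its spigot and its valve. Not to be touched.
- plug_fitting: Bystander: loose brass plug, 29 mm across, 36 mm tall, standing near the cap; its upper part is narrower. Origin under its centre.
- elbow: Bystander: loose brass elbow fitting about 45 mm long, 26 mm tall. Origin under its upright leg.
- circuit_board: Bystander: green circuit board on four standoffs, 90 by 130 mm, 22 mm tall, right of the robot. Origin under its centre.
- solder_spool: Bystander: spool of solder, 52 mm across, 38 mm tall. Origin under its centre.
- flux_bottle: Bystander: small bottle, 44 mm across, 105 mm tall. Origin under its centre.
- screwdriver: Bystander: screwdriver, 190 mm, lying on the bench.
- multimeter: Bystander: hand multimeter, 150 by 78 by 45 mm, lying on its back between robot and manifold. Origin under its centre.
Not all that is in view belongs to the job. Leave any black look-alike of the part that bears cap_center alone.

How it is judged:
On the way:
1. the open outlet's valve is turned shut and presses on its seat, the cap not yet on the spigot (contact force between handle_c2 and anything else above 3 N and distance between cap_center and spigot_foot above 0.06 m), for 0.2 s.
At the end, for the whole second after the job is handed in: The valve of the open outlet is still shut (spindle pressing on its seat with over 3 N, that is 0.036 N m) and the dust cap is home on the bare spigot: upright within 0.1 rad, its centre within 4 mm of the spigot's axis and no more than 19.5 mm above the shoulder (17 mm is home), at rest (contact force between handle_c2 and anything else above 3 N and horizontal distance between cap_center and spigot_foot below 0.004 m and z of cap_center in the frame of spigot_foot below 0.0195 m and angle between cap_center's own z axis and vertical below 0.1 rad and linear speed of cap below 0.02 m/s); the robot touches nothing.
It fails at once if the valve is forced: the spindle presses on its seat with over 21 N (0.25 N m) (contact force between handle_c2 and anything else above 21 N).
It fails at once if the cap is rammed onto the spigot (over 25 N) (contact force between cap and open_outlet above 25 N).
It fails at once if a neighbouring valve or outlet is touched (over 1 N) (contact force between any of outlet_a, outlet_b, outlet_c, outlet_d and anything else above 1 N).
It fails at once if another thing on the bench is moved more than 15 mm (distance of any of plug_fitting, elbow, circuit_board, solder_spool, flux_bottle, screwdriver, multimeter from where it was at the start of the episode above 0.015 m).
It also fails if it takes over 72 s, if anything falls off the work surface, if the arm or the gripper's body presses on something with over 40 N, if the wrist force passes 120 N, or if a joint passes its speed limit or range.

### The arm

A 6-joint arm with a two-finger parallel gripper is mounted at the origin on the work surface. World frame = base frame: x ahead of the robot, y to its left, z up, the work surface at z = 0. Lengths are in m, angles in rad, forces in N, time in s.
With the tool pointing down it reaches from about 0.3 to 0.775 m from the base axis. Payload 14.6 kg.
Tool frame: the origin (TCP) lies midway between the tips of the shut fingers; the grasp point (between the pads) lies 19 mm behind it (ctrl.tcp_to_grasp is the z of the grasp point in the tool frame, in m); z points along the fingers, y is the line along which they close (so a half turn about z gives the same grasp; the last joint's range is limited). The gripper opens to 94 mm and grips with 3 to 60 N. Pads are 16 mm wide; open, the fingers measure 119 mm over their backs; the gripper's body (75 mm by 177 mm) begins 78 mm behind the grasp point.
Start: joints at [-1.236, 0.3, 1.521, -0, 1.321, -0.067], TCP at [0.215, -0.506, 0.205] pointing down, gripper open.
Joint ranges: [-3.03, 3.03], [-0.79, 2.21], [0.23, 2.52], [-1.04, 4.18], [0, 3.07], [-2.55, 2.55]. Speed limits (rad/s): [2.22, 2.22, 2.57, 3.14, 3.14, 3.14].

### API

Orientations are given as [roll, pitch, yaw] about the fixed x, y, z axes, in that order (R = Rz(yaw) Ry(pitch) Rx(roll)).
In Python, from station import monitor, camera, ctrl gives the robot as it stands.
- The arm moves only by the tool apply_moves, never from a script. Its argument "plan" is one flat list of numbers, 4 for each row, row after row: the shift along the tool's x, y, z in mm, then the turn about the tool's z in rad. In form: [dx, dy, dz, spin, dx, dy, dz, spin, ...]. A call has 1 to 20 rows; each row shifts and turns the commanded pose from where the row before left it, along the tool's axes as they then stand; what a row does not reach is not made up. A row lasts 1/10 s, in which the tool goes at most 50 mm and 8.59 degrees, less where a joint would pass 70% of its speed; a pose out of reach is approached as far as the arm can. A call is refused whole if a number of a shift passes 50 or a number of a turn 0.15, either way. A call with a gripper value outside its range is refused whole. "hand" is the gripper command: -1 is shut, 1 is fully open, values between are in proportion, set as the call begins (left out, the last holds). The fingers move at their own pace and stop on an object; "squeeze" is the grip in N (left out, the last holds). Time passes only in rows, so rows that do not move let the fingers close. It gives the time, the measured TCP pose, the force, the opening and the grip force at its end, in the units of the state.
- monitor.get_obs(): the state, without advancing time (a new reading comes with each control period).
- camera(name): name is "side" or "top" or "wrist"; returns a dict with "image" (384x512x3 uint8, red, green, blue), "range_z" (384x512 float32, m along the optical axis (not along the pixel's ray), 0 where there is no reading), "mtx" (3x3 intrinsics, pixels), "distortion" ([k1, k2, p1, p2, k3] as OpenCV has them; the pictures are not rectified), "rvec" (rotation vector, rad) and "tvec" (3), from world to camera coordinates, as OpenCV has them. Camera axes: x right, y down, z forward; pixel columns grow to the right and rows downward; lengths in m; the calibration is good to about 2 mm. A picture is of the moment at which its call begins.
- ctrl.hand_in(): hands the job in; it is judged then, once.
The state is a dict: "time_s": time; "qpos": joint angles; "joint_vel": joint speeds; "tau": joint torques, N m; "ee_pos": TCP position; "eef_rot": TCP orientation; "force": force on the tool from outside, world axes, zero at the start; "moment": the same for the moment, N m; "grip_width": finger opening in m; "grip_force": force on a finger pad.
Only numpy, scipy, OpenCV 4.12 (cv2) and the standard library are available. Lean on these libraries where they do the work, as an engineer would, in place of code of your own. Each camera call takes 0.05 s, during which the arm holds its last target. There are 200 camera calls.

## Working session

There is one attempt and no reset: what is moved stays moved. The work goes in short steps, Python scripts to look and compute and a tool call to move; the robot and the scene stay as the last step left them, time stands still between calls to the robot, and variables do not carry over. Pictures are saved under pics/ and viewed, at most 10 in all, crops included, and the job is handed in when it is done.

Besides the shell and the picture viewer there is one more tool, called after "Request:" by a JSON object that holds its "op" and its "data". apply_moves: Moves the arm, as the interface text tells. Its arguments: {"type":"object","properties":{"plan":{"type":"array","items":{"type":"number"}},"hand":{"type":"number"},"squeeze":{"type":"number"}},"required":["plan"]}

```bash
mkdir -p pics
cat > h.py <<'E'
import numpy as np,cv2
from station import monitor,camera,ctrl
from scipy.spatial.transform import Rotation as R
def cloud(c):
    h,w=c['range_z'].shape
    u,v=np.meshgrid(np.arange(w),np.arange(h))
    p=cv2.undistortPoints(np.stack([u,v],-1).reshape(-1,1,2).astype(np.float64),c['mtx'],c['distortion']).reshape(h,w,2)
    z=c['range_z'].astype(float)
    P=np.dstack([p[...,0]*z,p[...,1]*z,z])
    M=cv2.Rodrigues(np.array(c['rvec'],float))[0]
    W=(P-np.array(c['tvec'],float).ravel())@M
    W[z<=0]=np.nan
    return W
def save(n,im): cv2.imwrite('pics/'+n+'.png',im[...,::-1])
E
python3 - <<'E'
from h import *
for n in ['top','side']:
    c=camera(n); save(n,c['image']); np.savez(n,W=cloud(c),im=c['image'])
    M=cv2.Rodrigues(np.array(c['rvec'],float))[0]; print(n,-M.T@np.array(c['tvec']).ravel(),c['mtx'][0,0])
print(monitor.get_obs())
E
```

```text
top [ 0.25260504 -0.07067746  1.41876835] 470.3167252219694
side [0.30795138 0.77077423 0.60399478] 369.15326908835607
{'time_s': 0.1, 'qpos': array([-1.23562859e+00,  3.00387977e-01,  1.52151256e+00, -1.17215931e-06,
        1.32068693e+00, -6.66028118e-02]), 'joint_vel': array([ 0.00054928,  0.00015383, -0.0043043 ,  0.00063255,  0.00184995,
        0.00096682]), 'tau': array([ 1.33249112e-03, -5.32642865e+01, -3.53285193e+01,  7.09897815e-02,
        2.35075696e-02, -4.98699228e-05]), 'ee_pos': array([ 0.21499662, -0.5059882 ,  0.20496091]), 'eef_rot': array([-3.14059997e+00, -6.50754027e-05,  4.01770806e-01]), 'force': array([ 0.14031397, -0.16750831,  0.09661686]), 'moment': array([-0.03164693,  0.02795015,  0.00101488]), 'grip_force': 0.0, 'grip_width': 0.09392603795370917}
```

View pics/top.png

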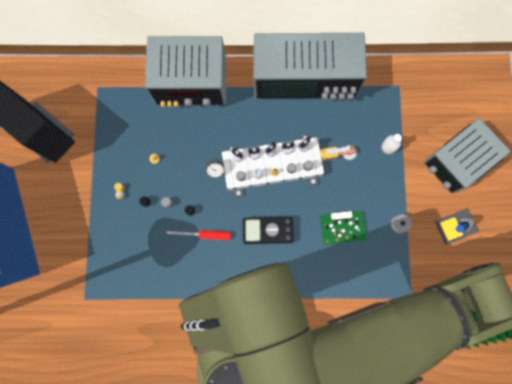

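View pics/side.png

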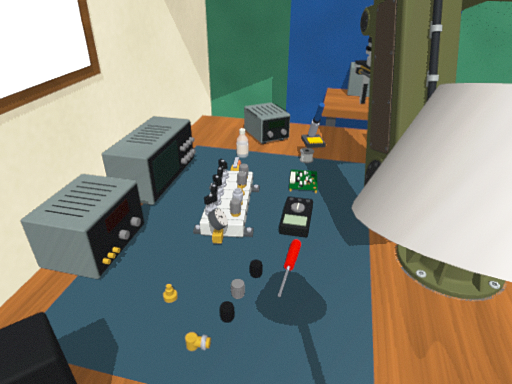

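Top view: manifold near (272,162) with its +y end on the left, and the bare brass spigot at about (275,172). The grey cap is at (166,202) between two black look-alikes at (145,201) and (190,210). The side view agrees, with the cap at (238,288). Next I'll get numbers.

Run:
```python
from h import *
t=np.load('top.npz');W=t['W'];im=t['im']
for (u,v) in [(166,202),(145,201),(190,210),(275,172),(155,158)]: print(u,v,W[v,u].round(4))
reg=np.zeros(W.shape[:2],bool);reg[130:200,205:330]=1
m=reg&(abs(W[...,2]-.05)<.006)&(im.min(-1)>140)
r=cv2.minAreaRect((W[m][:,:2]*1000).astype(np.float32));print(m.sum(),r)
sx=slice(185,220);sy=slice(150,182)
P=W[sx,sy].reshape(-1,3);k=(P[:,2]>.027)&(P[:,2]<.045)
print('cap top',np.median(P[k],0),P[k].mean(0),P[k].min(0),P[k].max(0),k.sum())
s=np.load('side.npz');Ws=s['W'];P=Ws[270:305,225:252].reshape(-1,3);k=P[:,2]>.031
print('side cap',P[k].mean(0),P[k].min(0),P[k].max(0))
a=cv2.resize(im[130:205,200:360],None,fx=5,fy=5,interpolation=cv2.INTER_CUBIC);save('crop1',a)
```

```text
166 202 [0.4746 0.2203 0.033 ]
145 201 [0.4778 0.2826 0.0337]
190 210 [0.4497 0.1476 0.0367]
275 172 [ 0.5535 -0.1043  0.0833]
155 158 [0.6117 0.2595 0.0257]
2390 ((592.802734375, -110.34782409667969), (115.5285873413086, 319.826904296875), 9.153047561645508)
cap top [0.47448734 0.2224809  0.03387231] [0.47446098 0.22215723 0.0332977 ] [0.46195652 0.20874591 0.02716133] [0.48646778 0.23592275 0.04028134] 72
side cap [0.4759694  0.23752008 0.03318395] [0.46159635 0.21204539 0.03116721] [0.48884373 0.28659071 0.03531681]
```

View pics/crop1.png

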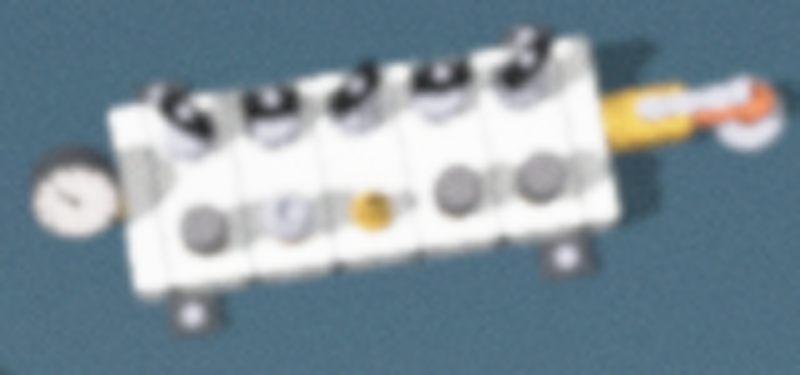

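Request:
{"op": "apply_moves", "data": {"plan": [20, -9, -10, 0, 30, -14, -10, 0, 41, -19, -8, 0, 41, -19, -7, 0, 41, -19, -5, 0, 41, -19, -5, 0, 41, -19, 0, 0, 41, -19, 0, 0, 41, -19, 0, 0, 41, -19, 0, 0, 41, -19, 0, 0, 41, -19, 0, 0, 30, -14, 0, 0, 20, -9, 0, 0, 0, 0, 0, 0]}}

```text
time_s: 1.6
ee_pos: [0.5931, -0.0875, 0.2495]
eef_rot: [-3.141, 0.001, 0.405]
force: [-0.7, 0.2, -0.2]
grip_width: 0.094
grip_force: 0.0
```

Request:
{"op": "apply_moves", "data": {"plan": [0, 0, 0, -0.15, 0, 0, 0, -0.15, 0, 0, 0, -0.15, 0, 0, 0, -0.15, 0, 0, 0, -0.15, 0, 0, 0, -0.15, 0, 0, 0, -0.15, 0, 0, 0, -0.15, 0, 0, 0, -0.15, 0, 0, 0, -0.15, 0, 0, 0, -0.15, 0, 0, 0, -0.15, 0, 0, 0, -0.1, 0, 0, 0, 0, 0, 0, 0, 0]}}

```text
time_s: 3.1
ee_pos: [0.5918, -0.0901, 0.2504]
eef_rot: [-3.141, -0.0, 2.298]
force: [0.8, -0.5, -0.3]
grip_width: 0.0943
grip_force: 0.0
```

Run:
```python
from h import *
o=monitor.get_obs();print(o['ee_pos'],o['eef_rot'],o['qpos'])
c=camera('wrist');W=cloud(c);np.savez('w1',W=W,im=c['image']);save('w1',c['image'])
M=cv2.Rodrigues(np.array(c['rvec'],float))[0]; print(-M.T@np.array(c['tvec']).ravel(),c['mtx'][0,0])
```

```text
[ 0.59182926 -0.09006793  0.25040353] [-3.14142074e+00 -1.07813324e-04  2.29806972e+00] [-2.12169162e-01  3.81940413e-01  1.30798631e+00 -7.56739430e-05
  1.45185444e+00 -9.39433578e-01]
[ 0.54864044 -0.04031666  0.42940824] 286.7974949737753
```

View pics/w1.png

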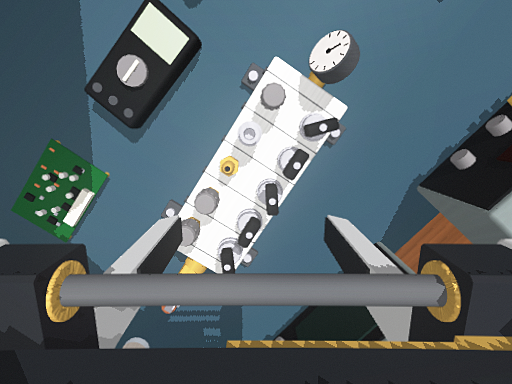

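The wrist view shows the bare spigot at (228,167) and its own handle at (272,198). I'll measure both.

Run:
```python
from h import *
d=np.load('w1.npz');W=d['W'];im=d['im']
H=[(320,127),(293,164),(272,198),(248,230),(228,260)];S=[(273,96),(249,132),(228,167),(207,201)]
C=[]
for u,v in H:
    sl=(slice(v-22,v+23),slice(u-22,u+23));P=W[sl].reshape(-1,3);P=P[np.isfinite(P[:,0])]
    P=P[(P[:,2]>.098)&(P[:,2]<.115)]
    r=cv2.minAreaRect((P[:,:2]*1000).astype(np.float32)); q=np.linalg.svd(P[:,:2]-P[:,:2].mean(0),full_matrices=False)[2][0]
    C.append(r[0]);print('handle',len(P),np.round(r[0],1),np.round(r[1],1),round(r[2],1),P[:,2].mean().round(4),'long axis',np.degrees(np.arctan2(q[1],q[0])).round(1))
for u,v in S:
    sl=(slice(v-16,v+17),slice(u-16,u+17));P=W[sl].reshape(-1,3);P=P[np.isfinite(P[:,0])]
    P=P[(P[:,2]>.074)]
    print('spig',len(P),(P[:,:2].mean(0)*1000).round(1),cv2.minEnclosingCircle((P[:,:2]*1000).astype(np.float32)),P[:,2].max())
C=np.array(C);f=np.polyfit(C[:,1],C[:,0],1);print('yaw',np.degrees(np.arctan(-f[0])))
```

```text
handle 438 [607.3   9.2] [36.9 14. ] 56.1 0.1054 long axis -124.4
handle 408 [615.2 -49.4] [15.5 53.9] 5.0 0.1051 long axis -83.8
handle 400 [621.4 -87.7] [25.8 70.7] 18.2 0.1052 long axis -70.9
handle 391 [ 629.1 -135.9] [16.  78.6] 5.5 0.1049 long axis -85.9
handle 374 [ 631.4 -170.9] [25.4 57.5] 14.3 0.1049 long axis -82.7
spig 565 [543.6  -1.3] ((543.682861328125, -0.6104866862297058), 15.207063674926758) 0.09620785539422148
spig 485 [551.4 -49.8] ((551.6285400390625, -49.946712493896484), 14.423084259033203) 0.09807647066858849
spig 131 [559.1 -98.5] ((559.0930786132812, -99.10657501220703), 7.726132392883301) 0.08367000173016129
spig 473 [ 566.1 -145.8] ((566.647705078125, -147.8948211669922), 14.774542808532715) 0.09590727976773226
yaw 7.9545284085477865
```

```bash
cat >> h.py <<'E'
def handle(W,c,r=.021):
    P=W.reshape(-1,3);P=P[np.isfinite(P[:,0])]
    P=P[(P[:,2]>.1)&(P[:,2]<.112)&(np.hypot(P[:,0]-c[0],P[:,1]-c[1])<r)]
    q=np.linalg.svd(P[:,:2]-P[:,:2].mean(0),full_matrices=False)[2][0]
    return len(P),P.mean(0).round(4),cv2.minAreaRect((P[:,:2]*1000).astype(np.float32)),np.degrees(np.arctan2(q[1],q[0]))%180
E
python3 - <<'E'
from h import *
W=np.load('w1.npz')['W']
print(handle(W,(.6223,-.0891)))
for k in (1,-1): print(handle(W,(.6223-k*.0077,-.0891+k*.0494)))
o=monitor.get_obs();print(o['moment'],o['force'])
E
```

```text
(350, array([ 0.6213, -0.089 ,  0.1054]), ((622.1566772460938, -89.4485092163086), (14.041674613952637, 35.952144622802734), 45.31102752685547), np.float64(134.87723684880856))
(393, array([ 0.6139, -0.0402,  0.1053]), ((614.5333251953125, -40.25663375854492), (14.175420761108398, 35.59067153930664), 9.195240020751953), np.float64(99.46202242183458))
(333, array([ 0.6289, -0.1378,  0.1052]), ((629.7012939453125, -138.70294189453125), (14.130005836486816, 35.74104309082031), 10.946760177612305), np.float64(100.78795141510484))
[-0.02345029 -0.1419259   0.01499299] [-0.67965904  0.46266953 -0.70176417]
```

Request:
{"op": "apply_moves", "data": {"plan": [0, 0, 0, -0.058, -10, 11, 10, 0, -11, 11, 20, 0, 0, 0, 30, 0, 0, 0, 30, 0, 0, 0, 10, 0, 0, 0, 0, 0, 0, 0, 0, 0, 0, 0, 0, 0], "hand": -0.15, "squeeze": 15}}

```text
time_s: 4.05
ee_pos: [0.6232, -0.0889, 0.1523]
eef_rot: [3.14, 0.002, 2.359]
force: [-0.3, 0.8, -0.1]
grip_width: 0.0398
grip_force: 0.0
```

Run:
```python
from h import *
c=camera('wrist');W=cloud(c);np.savez('w2',W=W,im=c['image'])
print(handle(W,(.6222,-.0894)))
o=monitor.get_obs();print(o)
P=W.reshape(-1,3);P=P[np.isfinite(P[:,0])];P=P[(P[:,2]>.074)&(P[:,2]<.09)&(np.hypot(P[:,0]-.559,P[:,1]+.099)<.014)]
print(len(P),P.mean(0))
```

```text
(709, array([ 0.6213, -0.0887,  0.1053]), ((621.8993530273438, -89.21958923339844), (13.405118942260742, 35.43559646606445), 44.79125213623047), np.float64(135.1223292384144))
{'time_s': 4.1, 'qpos': array([-1.99833068e-01,  5.19105113e-01,  1.34080352e+00,  1.73029913e-05,
        1.27926111e+00, -9.88500410e-01]), 'joint_vel': array([-0.0007475 ,  0.00349655,  0.00638995, -0.00125115, -0.00329721,
       -0.00223964]), 'tau': array([-2.38808629e-02, -6.44560289e+01, -3.46659887e+01,  2.59189802e-02,
        8.20749532e-02,  9.65114246e-03]), 'ee_pos': array([ 0.62313114, -0.08885893,  0.15209771]), 'eef_rot': array([3.14024634e+00, 2.01449729e-03, 2.35945736e+00]), 'force': array([ 0.05742439, -0.58560488, -1.1974059 ]), 'moment': array([ 0.06097805, -0.19888596, -0.01990405]), 'grip_force': 0.0, 'grip_width': 0.04002187431584449}
262 [ 0.55937299 -0.09834615  0.08030834]
```

Request:
{"op": "apply_moves", "data": {"plan": [0.5, -1, 20, 0, 0, 0, 25, 0, 0, 0, 18, 0, 0, 0, 8, 0, 0, 0, 0, 0, 0, 0, 0, 0]}}

```text
time_s: 4.7
ee_pos: [0.6221, -0.0892, 0.0807]
eef_rot: [3.141, 0.001, 2.36]
force: [0.3, -0.2, 0.0]
grip_width: 0.0397
grip_force: 0.0
```

Request:
{"op": "apply_moves", "data": {"plan": [0, 0, 0, 0, 0, 0, 0, 0, 0, 0, 0, 0, 0, 0, 0, 0, 0, 0, 0, 0, 0, 0, 0, 0, 0, 0, 0, 0], "hand": -1}}

```text
time_s: 5.4
ee_pos: [0.6213, -0.0895, 0.0798]
eef_rot: [-3.141, 0.0, 2.36]
force: [-5.4, -3.3, 4.1]
grip_width: 0.014
grip_force: 15.0
```

Run:
```python
from h import *
o=monitor.get_obs()
for k in ['time_s','ee_pos','eef_rot','force','moment','grip_width','grip_force']: print(k,o[k])
```

```text
time_s 5.4
ee_pos [ 0.62125751 -0.08950652  0.07981253]
eef_rot [-3.14082354e+00  2.48894277e-05  2.35969228e+00]
force [-5.36426445 -3.32294941  4.13540906]
moment [-0.51050263  0.76063237  0.05684534]
grip_width 0.013952023706876692
grip_force 14.999824315309525
```

Request:
{"op": "apply_moves", "data": {"plan": [0, -0.8, 0, 0, 0, 0, 0, 0, 0, 0, 0, 0.03, 0, 0, 0, 0.05, 0, 0, 0, 0.05, 0, 0, 0, 0.05], "squeeze": 8}}

```text
time_s: 6.0
ee_pos: [0.6212, -0.0895, 0.0798]
eef_rot: [3.141, 0.0, 2.178]
force: [-1.0, 1.4, 3.6]
grip_width: 0.014
grip_force: 8.0
```

```bash
cat > st.py <<'E'
from h import *
o=monitor.get_obs()
print(round(o['time_s'],2),'yaw',o['eef_rot'][2].round(4),'pos',(o['ee_pos']*1000).round(1),'F',o['force'].round(1),'M',o['moment'].round(3),'w',round(o['grip_width']*1000,2),round(o['grip_force'],1))
E
python3 st.py
```

```text
6.0 yaw 2.1779 pos [621.2 -89.5  79.8] F [-1.   1.4  3.6] M [ 0.13  -0.079  0.11 ] w 13.96 8.0
```

Request:
{"op": "apply_moves", "data": {"plan": [0, 0, 0, 0.05, 0, 0, 0, 0.05, 0, 0, 0, 0.05, 0, 0, 0, 0.03]}}

```text
time_s: 6.4
ee_pos: [0.6213, -0.0895, 0.0798]
eef_rot: [3.141, 0.0, 1.998]
force: [-0.1, 0.7, 3.5]
grip_width: 0.0137
grip_force: 8.0
```

```bash
python3 st.py
```

```text
6.4 yaw 1.998 pos [621.3 -89.5  79.8] F [-0.1  0.7  3.5] M [ 0.082 -0.105  0.069] w 13.72 8.0
```

Request:
{"op": "apply_moves", "data": {"plan": [0, 0, 0, 0, 0, 0, 0, 0]}}

```text
time_s: 6.6
ee_pos: [0.6213, -0.0895, 0.0798]
eef_rot: [3.141, 0.0, 2.001]
force: [1.5, 1.7, 5.4]
grip_width: 0.0143
grip_force: 8.0
```

```bash
python3 st.py
```

```text
6.6 yaw 2.0007 pos [621.3 -89.5  79.8] F [1.5 1.7 5.4] M [ 0.226 -0.276 -0.115] w 14.35 8.0
```

```bash
cat > avg.py <<'E'
from h import *
import sys
n=int(sys.argv[1]) if len(sys.argv)>1 else 6
L=[]
for i in range(n):
    camera('top');o=monitor.get_obs();L.append([o['moment'][2],o['eef_rot'][2],o['grip_width']*1000,*o['force']])
L=np.array(L);print(round(o['time_s'],2),'Mz',L[:,0].round(3),'mean',L[:,0].mean().round(3),'yaw,w,F',L[:,1:].mean(0).round(4))
E
python3 avg.py 8
```

```text
7.0 Mz [-0.045 -0.07  -0.084 -0.082 -0.039 -0.075 -0.009 -0.079] mean -0.06 yaw,w,F [ 2.0006 13.9685  0.9034  1.6964  5.2614]
```

Request:
{"op": "apply_moves", "data": {"plan": [0, 0, 0, 0.01, 0, 0, 0, 0.01, 0, 0, 0, 0.01, 0, 0, 0, 0.01]}}

```text
time_s: 7.4
ee_pos: [0.6213, -0.0895, 0.0798]
eef_rot: [3.141, 0.0, 1.96]
force: [0.6, 1.7, 5.1]
grip_width: 0.0137
grip_force: 8.0
```

```bash
python3 st.py; python3 avg.py 3
```

```text
7.4 yaw 1.9604 pos [621.3 -89.5  79.8] F [0.6 1.7 5.1] M [ 0.256 -0.306  0.07 ] w 13.66 8.0
7.55 Mz [-0.013  0.077  0.023] mean 0.029 yaw,w,F [ 1.9602 14.008   0.9226  1.9263  5.2132]
```

Request:
{"op": "apply_moves", "data": {"plan": [0, 0, 0, 0.01, 0, 0, 0, 0.01, 0, 0, 0, 0.01]}}

```text
time_s: 7.85
ee_pos: [0.6213, -0.0895, 0.0798]
eef_rot: [3.141, 0.0, 1.93]
force: [0.5, 1.7, 4.7]
grip_width: 0.0137
grip_force: 8.0
```

```bash
python3 st.py; python3 avg.py 3
```

```text
7.85 yaw 1.9303 pos [621.3 -89.5  79.8] F [0.5 1.7 4.7] M [ 0.265 -0.324  0.09 ] w 13.69 8.0
8.0 Mz [0.048 0.053 0.076] mean 0.059 yaw,w,F [ 1.9302 13.8958  0.934   1.9251  5.2795]
```

Request:
{"op": "apply_moves", "data": {"plan": [0, 0, 0, 0.01, 0, 0, 0, 0.01, 0, 0, 0, 0.005]}}

```text
time_s: 8.3
ee_pos: [0.6213, -0.0895, 0.0798]
eef_rot: [3.141, 0.0, 1.905]
force: [0.3, 1.1, 4.0]
grip_width: 0.0139
grip_force: 8.0
```

```bash
python3 st.py; python3 avg.py 3
```

```text
8.3 yaw 1.9053 pos [621.3 -89.5  79.8] F [0.3 1.1 4. ] M [ 0.254 -0.338  0.021] w 13.89 8.0
8.45 Mz [0.057 0.018 0.035] mean 0.037 yaw,w,F [ 1.9054 13.9419  1.0511  0.9543  5.0675]
```

Request:
{"op": "apply_moves", "data": {"plan": [0, 0, 0, 0.01, 0, 0, 0, 0.01, 0, 0, 0, 0.005]}}

```text
time_s: 8.75
ee_pos: [0.6213, -0.0895, 0.0798]
eef_rot: [3.141, 0.0, 1.88]
force: [1.3, 1.7, 6.0]
grip_width: 0.014
grip_force: 8.0
```

```bash
python3 st.py; python3 avg.py 3
```

```text
8.75 yaw 1.8803 pos [621.3 -89.5  79.8] F [1.3 1.7 6. ] M [ 0.212 -0.361  0.077] w 13.97 8.0
8.9 Mz [0.046 0.039 0.049] mean 0.045 yaw,w,F [ 1.8805 13.8816  1.5632  1.471   4.9353]
```

Request:
{"op": "apply_moves", "data": {"plan": [0, 0, 0, 0.01, 0, 0, 0, 0.01, 0, 0, 0, 0.005]}}

```text
time_s: 9.2
ee_pos: [0.6213, -0.0895, 0.0798]
eef_rot: [3.141, 0.0, 1.855]
force: [1.0, 2.3, 5.1]
grip_width: 0.014
grip_force: 8.0
```

```bash
python3 avg.py 3
```

```text
9.35 Mz [-0.005  0.028  0.008] mean 0.01 yaw,w,F [ 1.8555 13.9943  1.3543  1.2094  5.3748]
```

Request:
{"op": "apply_moves", "data": {"plan": [0, 0, 0, 0.01, 0, 0, 0, 0.01, 0, 0, 0, 0.005]}}

```text
time_s: 9.65
ee_pos: [0.6213, -0.0895, 0.0798]
eef_rot: [3.14, 0.0, 1.83]
force: [1.0, 1.6, 4.7]
grip_width: 0.014
grip_force: 8.0
```

```bash
python3 avg.py 3
```

```text
9.8 Mz [0.073 0.03  0.054] mean 0.052 yaw,w,F [ 1.8304 13.8365  1.2015  1.3871  4.7055]
```

Request:
{"op": "apply_moves", "data": {"plan": [0, 0, 0, 0.01, 0, 0, 0, 0.01, 0, 0, 0, 0.005]}}

```text
time_s: 10.1
ee_pos: [0.6213, -0.0895, 0.0798]
eef_rot: [3.141, 0.0, 1.805]
force: [2.2, 2.0, 5.1]
grip_width: 0.0138
grip_force: 8.0
```

```bash
python3 avg.py 3
```

```text
10.25 Mz [0.085 0.051 0.044] mean 0.06 yaw,w,F [ 1.8055 13.9501  1.0904  1.4297  5.0142]
```

Request:
{"op": "apply_moves", "data": {"plan": [0, 0, 0, 0.01, 0, 0, 0, 0.01, 0, 0, 0, 0.005]}}

```text
time_s: 10.55
ee_pos: [0.6213, -0.0895, 0.0798]
eef_rot: [3.141, 0.0, 1.78]
force: [2.1, 1.4, 5.5]
grip_width: 0.0137
grip_force: 8.0
```

```bash
python3 avg.py 3
```

```text
10.7 Mz [0.054 0.028 0.006] mean 0.029 yaw,w,F [ 1.7804 13.9054  1.7601  1.2432  4.8488]
```

Request:
{"op": "apply_moves", "data": {"plan": [0, 0, 0, 0.01, 0, 0, 0, 0.01, 0, 0, 0, 0.005]}}

```text
time_s: 11.0
ee_pos: [0.6213, -0.0895, 0.0798]
eef_rot: [3.141, 0.0, 1.755]
force: [1.6, 1.5, 5.1]
grip_width: 0.0138
grip_force: 8.0
```

```bash
python3 avg.py 3
```

```text
11.15 Mz [0.103 0.049 0.031] mean 0.061 yaw,w,F [ 1.7554 13.7812  1.4552  2.1056  5.5749]
```

Request:
{"op": "apply_moves", "data": {"plan": [0, 0, 0, 0.01, 0, 0, 0, 0.01, 0, 0, 0, 0.005]}}

```text
time_s: 11.45
ee_pos: [0.6214, -0.0895, 0.0798]
eef_rot: [3.14, 0.0, 1.73]
force: [1.8, 2.1, 4.8]
grip_width: 0.0143
grip_force: 8.0
```

```bash
python3 avg.py 3
```

```text
11.6 Mz [0.052 0.043 0.067] mean 0.054 yaw,w,F [ 1.7303 14.0078  1.8049  1.699   4.455 ]
```

Request:
{"op": "apply_moves", "data": {"plan": [0, 0, 0, 0.01, 0, 0, 0, 0.01, 0, 0, 0, 0.005]}}

```text
time_s: 11.9
ee_pos: [0.6214, -0.0895, 0.0798]
eef_rot: [3.14, 0.0, 1.705]
force: [1.8, 1.5, 5.5]
grip_width: 0.014
grip_force: 8.0
```

```bash
python3 avg.py 3
```

```text
12.05 Mz [0.086 0.043 0.058] mean 0.062 yaw,w,F [ 1.7053 13.8104  1.8337  2.051   4.9838]
```

Request:
{"op": "apply_moves", "data": {"plan": [0, 0, 0, 0.01, 0, 0, 0, 0.01, 0, 0, 0, 0.005]}}

```text
time_s: 12.35
ee_pos: [0.6214, -0.0895, 0.0798]
eef_rot: [3.14, 0.0, 1.68]
force: [1.9, 1.6, 4.7]
grip_width: 0.0137
grip_force: 8.0
```

```bash
python3 avg.py 3
```

```text
12.5 Mz [0.09  0.041 0.065] mean 0.065 yaw,w,F [ 1.6802 14.1064  2.1093  1.1479  4.2796]
```

Request:
{"op": "apply_moves", "data": {"plan": [0, 0, 0, 0.01, 0, 0, 0, 0.01, 0, 0, 0, 0.005]}}

```text
time_s: 12.8
ee_pos: [0.6214, -0.0895, 0.0798]
eef_rot: [3.14, 0.0, 1.655]
force: [1.3, 2.0, 5.1]
grip_width: 0.0142
grip_force: 8.0
```

```bash
python3 avg.py 3
```

```text
12.95 Mz [0.052 0.046 0.041] mean 0.046 yaw,w,F [ 1.6552 13.9575  2.3368  2.025   4.7451]
```

Request:
{"op": "apply_moves", "data": {"plan": [0, 0, 0, 0.01, 0, 0, 0, 0.01, 0, 0, 0, 0.005]}}

```text
time_s: 13.25
ee_pos: [0.6213, -0.0895, 0.0798]
eef_rot: [3.14, 0.0, 1.63]
force: [1.7, 2.5, 5.3]
grip_width: 0.0144
grip_force: 8.0
```

```bash
python3 avg.py 3
```

```text
13.4 Mz [0.069 0.12  0.027] mean 0.072 yaw,w,F [ 1.6301 13.9713  2.204   1.6475  4.727 ]
```

Request:
{"op": "apply_moves", "data": {"plan": [0, 0, 0, 0.01, 0, 0, 0, 0.01, 0, 0, 0, 0.005]}}

```text
time_s: 13.7
ee_pos: [0.6214, -0.0895, 0.0798]
eef_rot: [3.14, 0.0, 1.605]
force: [2.1, 0.9, 5.4]
grip_width: 0.0139
grip_force: 8.0
```

```bash
python3 avg.py 3
```

```text
13.85 Mz [0.079 0.07  0.066] mean 0.072 yaw,w,F [ 1.6051 13.9694  2.2107  1.7443  4.6905]
```

Request:
{"op": "apply_moves", "data": {"plan": [0, 0, 0, 0.01, 0, 0, 0, 0.01, 0, 0, 0, 0.005]}}

```text
time_s: 14.15
ee_pos: [0.6214, -0.0895, 0.0798]
eef_rot: [3.14, 0.0, 1.58]
force: [1.7, 2.4, 4.1]
grip_width: 0.0137
grip_force: 8.0
```

```bash
python3 avg.py 3
```

```text
14.3 Mz [0.131 0.037 0.04 ] mean 0.069 yaw,w,F [ 1.5801 13.9962  2.5783  1.6416  4.9923]
```

Request:
{"op": "apply_moves", "data": {"plan": [0, 0, 0, 0.01, 0, 0, 0, 0.01, 0, 0, 0, 0.005]}}

```text
time_s: 14.6
ee_pos: [0.6214, -0.0896, 0.0798]
eef_rot: [3.14, -0.0, 1.555]
force: [1.6, 2.0, 5.3]
grip_width: 0.014
grip_force: 8.0
```

```bash
python3 avg.py 3
```

```text
14.75 Mz [0.114 0.059 0.088] mean 0.087 yaw,w,F [ 1.555  14.0264  2.1258  1.7075  5.6139]
```

Request:
{"op": "apply_moves", "data": {"plan": [0, 0, 0, 0.01, 0, 0, 0, 0.01, 0, 0, 0, 0.005]}}

```text
time_s: 15.05
ee_pos: [0.6214, -0.0895, 0.0798]
eef_rot: [3.14, -0.0, 1.53]
force: [2.7, 2.3, 5.0]
grip_width: 0.0139
grip_force: 8.0
```

```bash
python3 avg.py 3
```

```text
15.2 Mz [0.074 0.087 0.055] mean 0.072 yaw,w,F [ 1.53   14.1069  2.6218  1.5305  5.0983]
```

Request:
{"op": "apply_moves", "data": {"plan": [0, 0, 0, 0.01, 0, 0, 0, 0.01, 0, 0, 0, 0.005]}}

```text
time_s: 15.5
ee_pos: [0.6214, -0.0895, 0.0798]
eef_rot: [3.14, -0.0, 1.505]
force: [2.8, 1.7, 4.9]
grip_width: 0.014
grip_force: 8.0
```

```bash
python3 avg.py 3
```

```text
15.65 Mz [0.027 0.113 0.051] mean 0.064 yaw,w,F [ 1.505  14.1842  2.544   1.7526  4.6431]
```

Request:
{"op": "apply_moves", "data": {"plan": [0, 0, 0, 0.01, 0, 0, 0, 0.01, 0, 0, 0, 0.005]}}

```text
time_s: 15.95
ee_pos: [0.6214, -0.0896, 0.0798]
eef_rot: [3.14, -0.0, 1.48]
force: [2.8, 2.6, 4.3]
grip_width: 0.0136
grip_force: 8.0
```

```bash
python3 avg.py 3
```

```text
16.1 Mz [0.052 0.029 0.058] mean 0.046 yaw,w,F [ 1.4799 13.9573  2.9543  1.7351  5.819 ]
```

Request:
{"op": "apply_moves", "data": {"plan": [0, 0, 0, 0.01, 0, 0, 0, 0.01, 0, 0, 0, 0.005]}}

```text
time_s: 16.4
ee_pos: [0.6214, -0.0895, 0.0798]
eef_rot: [3.14, -0.0, 1.455]
force: [1.9, 2.0, 5.0]
grip_width: 0.0144
grip_force: 8.0
```

```bash
python3 avg.py 3
```

```text
16.55 Mz [0.061 0.073 0.084] mean 0.073 yaw,w,F [ 1.455  14.1271  3.253   2.0017  5.4129]
```

Request:
{"op": "apply_moves", "data": {"plan": [0, 0, 0, 0.01, 0, 0, 0, 0.01, 0, 0, 0, 0.005]}}

```text
time_s: 16.85
ee_pos: [0.6214, -0.0895, 0.0798]
eef_rot: [3.14, -0.0, 1.43]
force: [2.7, 2.3, 4.5]
grip_width: 0.0138
grip_force: 8.0
```

```bash
python3 avg.py 3
```

```text
17.0 Mz [0.126 0.058 0.09 ] mean 0.091 yaw,w,F [ 1.4298 14.1159  2.4872  1.9325  5.1937]
```

Request:
{"op": "apply_moves", "data": {"plan": [0, 0, 0, 0.01, 0, 0, 0, 0.01, 0, 0, 0, 0.005]}}

```text
time_s: 17.3
ee_pos: [0.6214, -0.0895, 0.0798]
eef_rot: [3.14, -0.0, 1.405]
force: [2.5, 2.1, 4.9]
grip_width: 0.0138
grip_force: 8.0
```

```bash
python3 avg.py 3
```

```text
17.45 Mz [0.112 0.101 0.032] mean 0.082 yaw,w,F [ 1.4049 13.9225  3.1852  1.7599  5.1589]
```

Request:
{"op": "apply_moves", "data": {"plan": [0, 0, 0, 0.01, 0, 0, 0, 0.01]}}

```text
time_s: 17.65
ee_pos: [0.6214, -0.0895, 0.0798]
eef_rot: [3.14, -0.0, 1.385]
force: [2.3, 1.6, 5.7]
grip_width: 0.0138
grip_force: 8.0
```

```bash
python3 avg.py 3
```

```text
17.8 Mz [0.117 0.092 0.158] mean 0.122 yaw,w,F [ 1.3846 13.925   3.6382  1.8504  4.9711]
```

Request:
{"op": "apply_moves", "data": {"plan": [0, 0, 0, 0.008]}}

```text
time_s: 17.9
ee_pos: [0.6214, -0.0895, 0.0798]
eef_rot: [3.14, -0.0, 1.377]
force: [3.4, 2.6, 5.2]
grip_width: 0.0142
grip_force: 8.0
```

```bash
python3 avg.py 6
```

```text
18.2 Mz [0.123 0.131 0.114 0.194 0.111 0.134] mean 0.134 yaw,w,F [ 1.3769 14.0596  2.9764  2.0996  4.7449]
```

Request:
{"op": "apply_moves", "data": {"plan": [0, 0, 0, 0.008]}}

```text
time_s: 18.3
ee_pos: [0.6214, -0.0895, 0.0798]
eef_rot: [3.14, -0.0, 1.369]
force: [2.8, 1.2, 4.6]
grip_width: 0.014
grip_force: 8.0
```

```bash
python3 avg.py 6
```

```text
18.6 Mz [0.106 0.155 0.138 0.128 0.067 0.163] mean 0.126 yaw,w,F [ 1.3689 13.9899  3.0435  1.9921  4.8771]
```

Request:
{"op": "apply_moves", "data": {"plan": [0, 0, 0, -0.01, 0, 0, 0, 0, 0, 0, 0, 0], "squeeze": 12}}

```text
time_s: 18.9
ee_pos: [0.6214, -0.0895, 0.0798]
eef_rot: [3.14, -0.0, 1.379]
force: [2.8, 2.0, 5.2]
grip_width: 0.0137
grip_force: 12.0
```

```bash
python3 avg.py 6
```

```text
19.2 Mz [0.084 0.076 0.006 0.031 0.03  0.036] mean 0.044 yaw,w,F [ 1.379  13.8414  3.1495  2.225   4.9637]
```

Request:
{"op": "apply_moves", "data": {"plan": [0, 0, 0, 0.006]}}

```text
time_s: 19.3
ee_pos: [0.6215, -0.0896, 0.0798]
eef_rot: [3.14, -0.0, 1.373]
force: [4.2, 2.2, 4.9]
grip_width: 0.0141
grip_force: 12.0
```

```bash
python3 avg.py 6
```

```text
19.6 Mz [0.146 0.13  0.119 0.11  0.19  0.146] mean 0.14 yaw,w,F [ 1.3729 14.0107  3.1406  1.8349  5.2569]
```

Request:
{"op": "apply_moves", "data": {"plan": [0, 0, 0, 0.006]}}

```text
time_s: 19.7
ee_pos: [0.6215, -0.0895, 0.0798]
eef_rot: [3.14, -0.0, 1.367]
force: [3.7, 1.7, 5.8]
grip_width: 0.0138
grip_force: 12.0
```

```bash
python3 avg.py 6
```

```text
20.0 Mz [0.122 0.201 0.175 0.13  0.183 0.113] mean 0.154 yaw,w,F [ 1.3669 14.0079  3.0183  1.6824  4.6204]
```

Request:
{"op": "apply_moves", "data": {"plan": [0, 0, 0, 0.005]}}

```text
time_s: 20.1
ee_pos: [0.6214, -0.0895, 0.0798]
eef_rot: [3.14, -0.0, 1.362]
force: [2.5, 2.3, 4.6]
grip_width: 0.0138
grip_force: 12.0
```

```bash
python3 avg.py 6
```

```text
20.4 Mz [0.207 0.135 0.127 0.16  0.149 0.179] mean 0.159 yaw,w,F [ 1.362  14.0129  3.245   1.7479  4.9014]
```

Request:
{"op": "apply_moves", "data": {"plan": [0, 0, 0, 0, 0, 0, 0, 0, 0, 0, 0, 0, 0, 0, -15, 0, 0, 0, -30, 0, 0, 0, -35, 0, 0, 0, -30, -0.12, 0, 0, -10, -0.12, 0, 0, 0, -0.124, 0, 0, 0, 0], "hand": -0.15}}

```text
time_s: 21.4
ee_pos: [0.621, -0.0897, 0.2008]
eef_rot: [3.14, 0.001, 1.728]
force: [-0.5, 0.3, 0.3]
grip_width: 0.0398
grip_force: 0.0
```

Request:
{"op": "apply_moves", "data": {"plan": [20, -6, 0, 0, 35, -10, 0, 0, 41, -12, 0, 0, 41, -12, 0, 0, 41, -12, 0, 0, 41, -12, 0, 0, 41, -12, 0, 0, 35, -11, 0, 0, 25, -7, 0, 0, 10, -3, 0, 0, 0, 0, 0, 0, 0, 0, 0, 0], "hand": 0.1}}

```text
time_s: 22.6
ee_pos: [0.4745, 0.2207, 0.1995]
eef_rot: [-3.142, 0.0, 1.724]
force: [0.0, 0.4, 0.3]
grip_width: 0.0514
grip_force: 0.0
```

```bash
python3 st.py
python3 - <<'E'
from h import *
c=camera('wrist');W=cloud(c);save('w3',c['image']);np.savez('w3',W=W,im=c['image'])
P=W.reshape(-1,3);P=P[np.isfinite(P[:,0])]
for x,y in [(.4745,.2222),(.4778,.2826),(.4497,.1476)]:
    Q=P[(P[:,2]>.031)&(P[:,2]<.04)&(np.hypot(P[:,0]-x,P[:,1]-y)<.025)]
    print(len(Q),Q.mean(0).round(4) if len(Q) else '',cv2.minEnclosingCircle((Q[:,:2]*1000).astype(np.float32)) if len(Q) else '')
E
```

```text
22.6 yaw 1.7242 pos [474.5 220.7 199.5] F [0.  0.4 0.3] M [-0.064 -0.149  0.039] w 51.38 0.0
394 [0.4749 0.2251 0.0337] ((474.998046875, 224.7358856201172), 13.83728313446045)
444 [0.4789 0.2909 0.0338] ((478.85614013671875, 290.7588806152344), 13.68720531463623)
345 [0.4512 0.1554 0.0336] ((450.9715576171875, 155.36297607421875), 13.886292457580566)
```

View pics/w3.png

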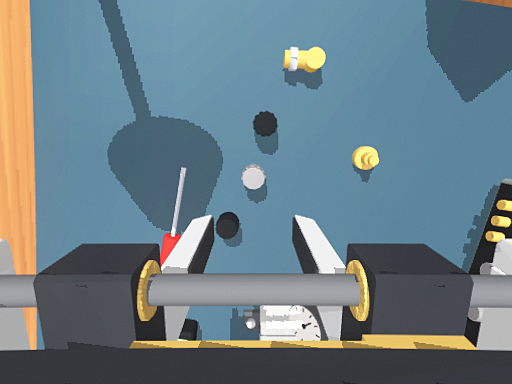

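The grey cap sits at (254,177), with black look-alikes at (265,124) and (227,225). I'll descend on it.

Request:
{"op": "apply_moves", "data": {"plan": [4, 1, 15, 0, 0, 0, 30, 0, 0, 0, 40, 0, 0, 0, 40, 0, 0, 0, 35, 0, 0, 0, 20, 0, 0, 0, 10, 0, 0, 0, 4, 0, 0, 0, 0, 0, 0, 0, 0, 0]}}

```text
time_s: 23.65
ee_pos: [0.4752, 0.2256, 0.0065]
eef_rot: [3.14, -0.0, 1.725]
force: [0.3, 0.3, -0.1]
grip_width: 0.0514
grip_force: 0.0
```

Request:
{"op": "apply_moves", "data": {"plan": [0, 0, 0, 0, 0, 0, 0, 0, 0, 0, 0, 0, 0, 0, 0, 0, 0, 0, 0, 0, 0, 0, 0, 0], "hand": -1, "squeeze": 15}}

```text
time_s: 24.25
ee_pos: [0.4746, 0.2256, 0.0057]
eef_rot: [3.141, -0.0, 1.726]
force: [-1.3, -0.4, 5.8]
grip_width: 0.0279
grip_force: 15.0
```

```bash
python3 st.py
```

```text
24.25 yaw 1.7258 pos [474.6 225.6   5.7] F [-1.3 -0.4  5.8] M [-0.079  0.25   0.002] w 27.9 15.0
```

Request:
{"op": "apply_moves", "data": {"plan": [0, 0, -15, 0, 0, 0, -35, 0, 0, 0, -45, 0, 0, 0, -40, 0, 0, 0, -19, 0, 0, 0, 0, 0]}}

```text
time_s: 24.85
ee_pos: [0.4755, 0.2259, 0.162]
eef_rot: [3.137, -0.001, 1.726]
force: [0.6, 0.0, -0.3]
grip_width: 0.0279
grip_force: 15.0
```

Request:
{"op": "apply_moves", "data": {"plan": [-18, 2, 0, 0, -35, 3, 0, 0, -40, 4, 0, 0, -40, 4, 0, 0, -40, 4, 0, 0, -40, 4, 0, 0, -40, 4, 0, 0, -35, 4, 0, 0, -25, 2, 0, 0, -15, 1, 0, 0, -5, 1, 0, 0, 0, 0, 0, 0, 0, 0, 0, 0, 0, 0, 0, 0]}}

```text
time_s: 26.25
ee_pos: [0.5585, -0.0974, 0.1594]
eef_rot: [3.142, -0.0, 1.727]
force: [-0.3, -0.8, -0.1]
grip_width: 0.0275
grip_force: 15.0
```

```bash
python3 st.py
python3 - <<'E'
from h import *
c=camera('wrist');W=cloud(c);save('w4',c['image']);np.savez('w4',W=W,im=c['image'])
P=W.reshape(-1,3);P=P[np.isfinite(P[:,0])]
def circ(x,y,r,a,b):
    Q=P[(P[:,2]>a)&(P[:,2]<b)&(np.hypot(P[:,0]-x,P[:,1]-y)<r)]
    print(len(Q),Q.mean(0).round(4) if len(Q) else '',cv2.minEnclosingCircle((Q[:,:2]*1000).astype(np.float32)) if len(Q) else '')
circ(.559,-.099,.02,.18,.2); circ(.559,-.099,.012,.074,.09)
circ(.5515,-.0499,.02,.09,.1);circ(.5437,-.0008,.02,.09,.1);circ(.5665,-.1475,.02,.09,.1)
print(handle(W,(.6214,-.0895)))
E
```

```text
26.25 yaw 1.727 pos [558.5 -97.4 159.4] F [-0.3 -0.8 -0.1] M [-0.061 -0.063  0.018] w 27.55 15.0
2220 [ 0.5588 -0.0958  0.1874] ((558.27587890625, -94.57369995117188), 17.793718338012695)
220 [ 0.5586 -0.0981  0.0804] ((558.9267578125, -99.25873565673828), 8.025710105895996)
364 [ 0.5512 -0.0498  0.0955] ((551.2821044921875, -49.83553695678711), 10.926569938659668)
937 [ 5.437e-01 -5.000e-04  9.340e-02] ((543.6334838867188, -0.2885209619998932), 13.92145824432373)
0  
(698, array([ 0.6209, -0.0883,  0.1052]), ((621.71142578125, -89.37397003173828), (36.02248001098633, 14.419408798217773), 80.50556945800781), np.float64(79.5445603955378))
```

View pics/w4.png

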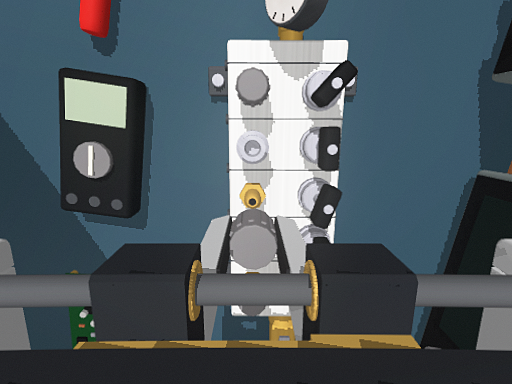

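Wrist view: the held cap is at (254,240) and the bare spigot at (252,193), directly ahead of it. I'll refine the cap's offset in the grip.

Run:
```python
from h import *
W=np.load('w4.npz')['W'];P=W.reshape(-1,3);P=P[np.isfinite(P[:,0])]
Q=P[np.hypot(P[:,0]-.5585,P[:,1]+.0974)<.03];Q=Q[Q[:,2]>.15]
print(np.histogram(Q[:,2],bins=np.arange(.15,.3,.004)))
zt=.188
T=Q[abs(Q[:,2]-zt)<.003]
R=np.array([np.cos(1.727),np.sin(1.727)]);Y=np.array([np.sin(1.727),-np.cos(1.727)])
d=(T[:,:2]-[.5585,-.0974])*1000
a,b=d@R,d@Y
for lo in range(-16,16,4):
    k=(b>=lo)&(b<lo+4); print(lo,k.sum(),a[k].min().round(1) if k.any() else '',a[k].max().round(1) if k.any() else '')
```

```text
(array([   0,   26,   82,  131,  156,  181,  185,  254,  272, 1826,  163,
        156,  207,  192,  210,  205,  212,  202,  195,  218,  150,   87,
         61,   93,  131,  147,  174,  179,  195,  222, 2015, 1675, 1621,
       1501,  402, 3278, 3209]), array([0.15 , 0.154, 0.158, 0.162, 0.166, 0.17 , 0.174, 0.178, 0.182,
       0.186, 0.19 , 0.194, 0.198, 0.202, 0.206, 0.21 , 0.214, 0.218,
       0.222, 0.226, 0.23 , 0.234, 0.238, 0.242, 0.246, 0.25 , 0.254,
       0.258, 0.262, 0.266, 0.27 , 0.274, 0.278, 0.282, 0.286, 0.29 ,
       0.294, 0.298]))
-16 74 -7.4 10.2
-12 191 -10.3 9.6
-8 282 -13.1 12.1
-4 327 -13.8 12.8
0 318 -14.1 13.2
4 290 -13.1 12.4
8 227 -12.1 11.0
12 106 -7.5 8.7
```

Request:
{"op": "apply_moves", "data": {"plan": [-1.4, 0, 10, 0, 0, 0, 25, 0, 0, 0, 20, 0, 0, 0, 10, 0, 0, 0, 2, 0, 0, 0, 0, 0, 0, 0, 0, 0]}}

```text
time_s: 27.0
ee_pos: [0.5593, -0.0998, 0.0934]
eef_rot: [3.14, 0.001, 1.726]
force: [0.9, 0.5, 0.2]
grip_width: 0.0278
grip_force: 15.0
```

Request:
{"op": "apply_moves", "data": {"plan": [0, 0, 1, 0, 0, 0, 1.5, 0, 0, 0, 1.5, 0, 0, 0, 1, 0, 0, 0, 0, 0]}}

```text
time_s: 27.5
ee_pos: [0.5587, -0.0998, 0.0873]
eef_rot: [-3.141, -0.0, 1.726]
force: [-0.1, 0.3, 0.4]
grip_width: 0.028
grip_force: 15.0
```

```bash
python3 st.py; python3 avg.py 3
```

```text
27.5 yaw 1.7258 pos [558.7 -99.8  87.3] F [-0.1  0.3  0.4] M [-0.036 -0.1   -0.046] w 28.0 15.0
27.65 Mz [ 0.006 -0.047  0.031] mean -0.003 yaw,w,F [ 1.7258 27.5701  0.3168  0.3415  0.0716]
```

Request:
{"op": "apply_moves", "data": {"plan": [0.9, 0, 0, 0, 0, 0, 0, 0, 0, 0, 1, 0, 0, 0, 1, 0, 0, 0, 1, 0, 0, 0, 1, 0, 0, 0, 0, 0]}}

```text
time_s: 28.35
ee_pos: [0.5585, -0.0988, 0.0832]
eef_rot: [-3.141, -0.0, 1.726]
force: [-0.2, -0.1, -0.2]
grip_width: 0.0277
grip_force: 15.0
```

```bash
python3 st.py
```

```text
28.35 yaw 1.7258 pos [558.5 -98.8  83.2] F [-0.2 -0.1 -0.2] M [-0.009 -0.096 -0.01 ] w 27.66 15.0
```

Request:
{"op": "apply_moves", "data": {"plan": [0, 0, 2, 0, 0, 0, 3, 0, 0, 0, 3, 0, 0, 0, 2, 0, 0, 0, 0, 0]}}

```text
time_s: 28.85
ee_pos: [0.5585, -0.0989, 0.073]
eef_rot: [-3.141, -0.0, 1.726]
force: [-0.3, -0.0, -0.5]
grip_width: 0.0277
grip_force: 15.0
```

```bash
python3 st.py
```

```text
28.85 yaw 1.7257 pos [558.5 -98.9  73. ] F [-0.3 -0.  -0.5] M [-0.031 -0.069 -0.01 ] w 27.68 15.0
```

Request:
{"op": "apply_moves", "data": {"plan": [0, 0, 2, 0, 0, 0, 2, 0, 0, 0, 1, 0, 0, 0, 0, 0]}}

```text
time_s: 29.25
ee_pos: [0.5585, -0.0989, 0.0682]
eef_rot: [-3.141, -0.0, 1.726]
force: [-1.0, 0.0, -0.6]
grip_width: 0.0277
grip_force: 15.0
```

```bash
python3 st.py
```

```text
29.25 yaw 1.7258 pos [558.5 -98.9  68.2] F [-1.   0.  -0.6] M [-0.055 -0.069 -0.005] w 27.73 15.0
```

Request:
{"op": "apply_moves", "data": {"plan": [0, 0, 1, 0, 0, 0, 0.7, 0, 0, 0, 0.7, 0, 0, 0, 0, 0]}}

```text
time_s: 29.65
ee_pos: [0.5586, -0.0988, 0.0659]
eef_rot: [-3.141, -0.0, 1.726]
force: [0.2, 0.3, -0.6]
grip_width: 0.0272
grip_force: 15.0
```

```bash
python3 st.py; python3 avg.py 2
```

```text
29.65 yaw 1.7258 pos [558.6 -98.8  65.9] F [ 0.2  0.3 -0.6] M [ 0.017 -0.146 -0.027] w 27.24 15.0
29.75 Mz [-0.005  0.046] mean 0.02 yaw,w,F [ 1.7258 27.6159  0.2897 -0.0503 -0.4522]
```

Request:
{"op": "apply_moves", "data": {"plan": [0, 0, 0.4, 0, 0, 0, 0.4, 0, 0, 0, 0, 0]}}

```text
time_s: 30.05
ee_pos: [0.5587, -0.0989, 0.0657]
eef_rot: [3.141, 0.0, 1.726]
force: [-1.7, 1.2, 5.3]
grip_width: 0.0278
grip_force: 15.0
```

```bash
python3 avg.py 2
```

```text
30.15 Mz [-0.029 -0.021] mean -0.025 yaw,w,F [ 1.7258 27.8726 -3.1403  0.8367  4.9844]
```

Request:
{"op": "apply_moves", "data": {"plan": [0, 0, 0.3, 0, 0, 0, 0.3, 0, 0, 0, 0, 0]}}

```text
time_s: 30.45
ee_pos: [0.5588, -0.099, 0.0657]
eef_rot: [3.141, 0.0, 1.726]
force: [-5.9, 0.8, 11.0]
grip_width: 0.0278
grip_force: 15.0
```

```bash
python3 avg.py 2; python3 st.py
```

```text
30.55 Mz [-0.052 -0.043] mean -0.048 yaw,w,F [ 1.7258 27.8374 -5.1797  1.2307 11.2126]
30.55 yaw 1.7258 pos [558.8 -99.   65.7] F [-5.   1.5 11.3] M [ 0.152  0.999 -0.043] w 27.87 15.0
```

Request:
{"op": "apply_moves", "data": {"plan": [0, 0, -0.7, 0, 0, 0, 0, 0]}}

```text
time_s: 30.75
ee_pos: [0.5588, -0.0989, 0.0657]
eef_rot: [3.141, 0.0, 1.726]
force: [-2.2, 1.3, 5.5]
grip_width: 0.0277
grip_force: 15.0
```

Request:
{"op": "apply_moves", "data": {"plan": [0, 0, 0, 0, 0, 0, 0, 0, 0, 0, 0, 0, 0, 0, 0, 0, 0, 0, -10, 0, 0, 0, -20, 0, 0, 0, -30, 0, 0, 0, -40, 0, 0, 0, -20, 0, -30, 0, -10, 0, -35, 0, 0, 0, 0, 0, 0, 0, 0, 0, 0, 0], "hand": -0.1}}

```text
time_s: 32.05
ee_pos: [0.5685, -0.1634, 0.1956]
eef_rot: [-3.142, -0.0, 1.725]
force: [0.1, -0.3, 0.5]
grip_width: 0.0425
grip_force: 0.0
```

```bash
python3 st.py
python3 - <<'E'
from h import *
c=camera('wrist');W=cloud(c);save('w5',c['image'])
P=W.reshape(-1,3);P=P[np.isfinite(P[:,0])]
Q=P[(P[:,2]>.07)&(np.hypot(P[:,0]-.5588,P[:,1]+.099)<.02)]
T=Q[Q[:,2]>.088]
print(len(T),np.median(T[:,2]),cv2.minEnclosingCircle((T[:,:2]*1000).astype(np.float32)))
print(handle(W,(.6214,-.0895)))
E
```

```text
32.05 yaw 1.7246 pos [ 568.5 -163.4  195.6] F [ 0.1 -0.3  0.5] M [-0.014 -0.076  0.02 ] w 42.51 0.0
677 0.09376622606070775 ((559.6283569335938, -99.61981201171875), 14.725544929504395)
(649, array([ 0.6215, -0.089 ,  0.1053]), ((621.9889526367188, -89.17326354980469), (36.8635139465332, 15.098746299743652), 77.16153717041016), np.float64(78.0541001188843))
```

View pics/w5.png

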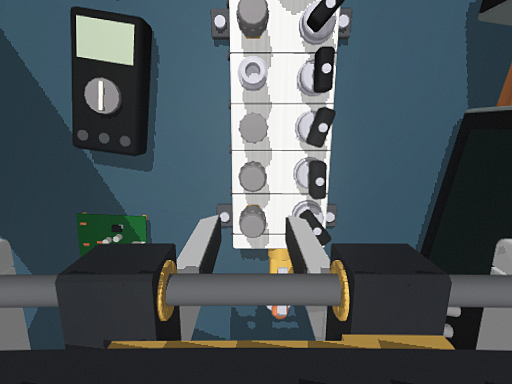

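The cap is home at (253,128), with its top at about 0.094 m as expected. The handle still points where I left it.

```bash
python3 -c "
from station import ctrl
print(ctrl.hand_in())"
```

```text
the job is handed in; nothing more can be done
None
```

I closed the bare outlet's valve to about 0.10 N m on its seat (estimated from the wrist torque), slid the grey dust cap fully home on the spigot, moved the arm clear and handed in at 32 s; no verdict was returned.

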